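# Transfer a row of lock cylinders to the fitting rack, starting at the padlock

## Task

Move the four lock cylinders from the black cradles to the wooden rack, one in each channel, keeping their sequence: the leftmost cylinder (seen from the robot) goes into the channel next to the padlock, the next one beside it, and so on, so the row is in the same order if the padlock lies at the rack's left end and reversed if it lies at the right end. Set each one down gently, upright as it stood, about in the middle of its channel and along it, without dropping it, and let go of it.

Things in the scene. Friction and masses are not known exactly. Their poses are not given: they have to be found in the camera images.
- cyl_nickel: Silvery nickel lock cylinder, key slot at both ends, 16 wide x 64 long x 25 mm high (cam in the middle rises to 29). Origin: centre of the body's underside; y along its length, z up. Stands upright (cam up), lengthwise in its cradle; grip it from above across the 16 mm, at mid length. Loose, about 0.2 kg.
- cyl_brass: Long plain brass lock cylinder, 16 wide x 72 long x 25 mm high (cam in the middle rises to 29). Origin: centre of the body's underside; y along its length, z up. Stands upright (cam up), lengthwise in its cradle; grip it from above across the 16 mm, at mid length. Loose, about 0.2 kg.
- cyl_knob: Brass lock cylinder with a round steel thumbturn knob (24 mm diameter) on one end; brass body 16 wide x 62 long x 25 mm high (cam in the middle rises to 29), knob reaching to 51 mm from the origin at +y. Origin: centre of the body's underside; y along its length, z up. Stands upright (cam up), lengthwise in its cradle; grip it from above across the 16 mm, at mid length. Loose, about 0.23 kg.
- cyl_half: Short brass half cylinder, 16 wide x 42 long x 25 mm high (steel cam near one end rises to 29). Origin: centre of the body's underside; y along its length, z up. Stands upright (cam up), lengthwise in its cradle; grip it from above across the 16 mm, at mid length. Loose, about 0.12 kg.
- cradle_a: One of four like fixed black cradles, 90 (x, along its channel) x 46 (y) x 14 mm, side by side 70 mm apart in varying order. Origin: centre of its underside, 8 mm over the worktop; channel 34 mm wide, open-ended, floor 6 mm and rail tops 14 mm over the origin. x points away from the robot, y to the robot's left. Holds cyl_nickel at the start.
- cradle_b: One of four like fixed black cradles, 90 (x, along its channel) x 46 (y) x 14 mm, side by side 70 mm apart in varying order. Origin: centre of its underside, 8 mm over the worktop; channel 34 mm wide, open-ended, floor 6 mm and rail tops 14 mm over the origin. x points away from the robot, y to the robot's left. Holds cyl_brass at the start.
- cradle_c: One of four like fixed black cradles, 90 (x, along its channel) x 46 (y) x 14 mm, side by side 70 mm apart in varying order. Origin: centre of its underside, 8 mm over the worktop; channel 34 mm wide, open-ended, floor 6 mm and rail tops 14 mm over the origin. x points away from the robot, y to the robot's left. Holds cyl_knob at the start.
- cradle_d: One of four like fixed black cradles, 90 (x, along its channel) x 46 (y) x 14 mm, side by side 70 mm apart in varying order. Origin: centre of its underside, 8 mm over the worktop; channel 34 mm wide, open-ended, floor 6 mm and rail tops 14 mm over the origin. x points away from the robot, y to the robot's left. Holds cyl_half at the start.
- rack: Fixed wooden rack (brown base, light ribs), 90 (x) x 276 (y) x 18 mm, empty at first. Origin: centre of its underside on the worktop; x points away from the robot, y to the robot's left. Four open-ended channels along x, centred at y = +105, +35, -35, -105 mm, each 34 mm wide, floor 10 mm over the worktop; ribs rise to 18 mm.
- padlock: Brass padlock lying flat on the worktop, fixed, 73 x 44 x 16 mm, 178 mm from the rack's centre, just beyond its left (+y) or right (-y) end; a green tape roll lies beyond the other end. Origin: centre of its underside.
Mind the look-alikes: they are no part of the job. What is shaped like the cyl_half but blue or pink is not meant.

How it is judged:
By the outcome, as a careful person would: the job done as asked, in the order asked, and still so for the second after the job is handed in, with the robot touching nothing.
It also fails if it takes over 83 s, if anything falls off the work surface, if the arm or the gripper's body presses on something with over 40 N, if the wrist force passes 120 N, or if a joint passes its speed limit or range.

## Robot

A 7-joint arm with a two-finger parallel gripper is mounted at the origin on a cart in front of the work surface, level with it; the furniture and walls round the work are solid. World frame = base frame: x ahead of the robot, y to its left, z up, the work surface at z = 0. Lengths are in m, angles in rad, forces in N, time in s.
With the tool pointing down it reaches from about 0.375 to 0.925 m from the base axis. Payload 3.1 kg.
Tool frame: the origin (TCP) lies between the finger pads; the fingertips stand 11 mm ahead of it and the grasp point (between the pads) lies 8 mm behind it (bot.nose_length is the distance from the TCP to the fingertips, in m); z points along the fingers, y is the line along which they close (so a half turn about z gives the same grasp; the last joint's range is limited). The gripper opens to 85 mm and grips with 20 to 120 N. Pads are 22 mm wide; open, the fingers measure 114 mm over their backs; the gripper's body (76 mm by 85 mm) begins 54 mm behind the grasp point. The pads swing forward as they close: fully open they stand 13 mm farther back than shut.
Start: joints at [-1.424, 0.383, 0.044, 1.598, -0.018, 1.161, -0.05], TCP at [0.158, 0.631, 0.242] pointing down, gripper open.
Joint ranges: [-2.61, 2.61], [-0.41, 2.15], [-1.48, 1.57], [0, 2.5], [-1.57, 4.71], [0.05, 1.97], [-2.85, 2.85]. Speed limits (rad/s): [2.79, 2.79, 3.14, 3.14, 3.14, 3.14, 3.14].

## Interface

Orientations are given as a 3x3 rotation matrix whose columns are the frame's x, y, z axes.
In Python, from plant import get_state, imaging, bot gives the robot as it stands. The module is installed in compiled form; this text tells all that it offers.
- The arm moves only by the shell command python3 -m pendant 'ROWS' [FORCE]. ROWS is JSON, a list of rows, each an object with "xyz": the shift along the world's x, y, z in mm, a list of three; "angular": the turn, a rotation vector about the world's x, y, z in degrees, a list of three; "grip": the opening, from -1 (shut) to 1 (fully open). A call has 1 to 20 rows; each row is the pose to reach, as a shift and turn from the pose commanded when the call began; what a row does not reach only later rows make up. A row lasts 1/10 s, in which the tool goes at most 50 mm and 8.59 degrees, less where a joint would pass 70% of its speed; a pose out of reach is approached as far as the arm can. A call with a gripper value outside its range is refused whole. The fingers move at their own pace and stop on an object; FORCE is the grip in N (left out, the last holds). Time passes only in rows, so rows that repeat a pose let the fingers close. It gives the time, the measured TCP pose, the force, the opening and the grip force at its end, in the units of the state.
- get_state(): the state, without advancing time (a new reading comes with each control period).
- imaging.read_camera(name): name is "side" or "top" or "wrist"; returns the picture (400x640x3 uint8, red, green, blue); there is no depth.
- imaging.camera_params(name): a dict with "fx", "fy", "cx", "cy" (pixels), "origin" and "orientation" of the camera in the world. Camera axes: x right, y down, z forward; pixel columns grow to the right and rows downward; lengths in m; the calibration is good to about 2 mm. A picture is of the moment at which its call begins: read the wrist's pose just before it. camera_params takes no time and is no camera call; for the wrist camera it gives the pose at the moment of the call.
- bot.close_job(): hands the job in; it is judged then, once.
The state is a dict: "time": time; "q": joint angles; "dq": joint speeds; "joint_torque": joint torques, N m; "eef_pos": TCP position; "orientation": TCP orientation; "ft_force": force on the tool from outside, world axes, zero at the start; "torque": the same for the moment, N m; "finger_gap": finger opening in m; "gripper_force": force on a finger pad.
Only numpy, scipy, OpenCV 4.12 (cv2) and the standard library are available. Lean on these libraries where they do the work, as an engineer would, in place of code of your own. Each camera call takes 0.05 s, during which the arm holds its last target. There are 200 camera calls.

## Working session

There is one attempt and no reset: what is moved stays moved. The work goes in short steps, Python scripts to look and compute and a shell command to move; the robot and the scene stay as the last step left them, time stands still between calls to the robot, and variables do not carry over. Pictures are saved under pics/ and viewed, at most 14 in all, crops included, and the job is handed in when it is done.

```bash
mkdir -p pics
python3 - <<'E'
from plant import get_state, imaging, bot
import cv2
s=get_state();print(s['time'],s['eef_pos'],s['orientation'],s['finger_gap'],bot.nose_length)
for n in('top','side','wrist'):
    im=imaging.read_camera(n);cv2.imwrite(f'pics/{n}0.png',im[:,:,::-1]);p=imaging.camera_params(n);print(n,p)
E
```

```text
0.0 [0.15731835 0.62970512 0.24084963] [[-9.70205106e-01  2.42284500e-01 -5.23094927e-04]
 [ 2.42285025e-01  9.70201452e-01 -2.66614370e-03]
 [-1.38457834e-04 -2.71344429e-03 -9.99996309e-01]] 0.0853977830671362 0.011
top {'fx': 431.65140324366547, 'fy': 431.65140324366547, 'cx': 327.84853690095326, 'cy': 199.02613655934937, 'origin': array([ 0.4795033 , -0.03746666,  1.04491674]), 'orientation': array([[-0.01199437, -0.99811192,  0.06023898],
       [-0.99987191,  0.01133348, -0.01130086],
       [ 0.01059681, -0.06036681, -0.99812001]])}
side {'fx': 369.6396106583367, 'fy': 369.6396106583367, 'cx': 320.94002093664113, 'cy': 197.71091991106155, 'origin': array([ 0.49039497, -0.93348956,  0.67161951]), 'orientation': array([[ 0.99881859, -0.01828389,  0.04502365],
       [-0.04737105, -0.57294493,  0.81822374],
       [ 0.01083576, -0.8193899 , -0.57313417]])}
wrist {'fx': 277.87370183791353, 'fy': 277.87370183791353, 'cx': 322.60930758515167, 'cy': 200.65745009748989, 'origin': array([0.08899733, 0.64691032, 0.37224104]), 'orientation': array([[ 0.24259342,  0.93213249,  0.26884465],
       [ 0.97012135, -0.23206056, -0.07079874],
       [-0.00360557,  0.27798724, -0.960578  ]])}
```

View pics/top0.png

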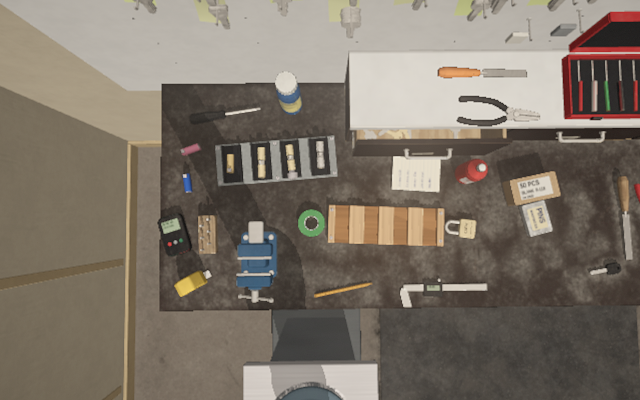

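View pics/side0.png

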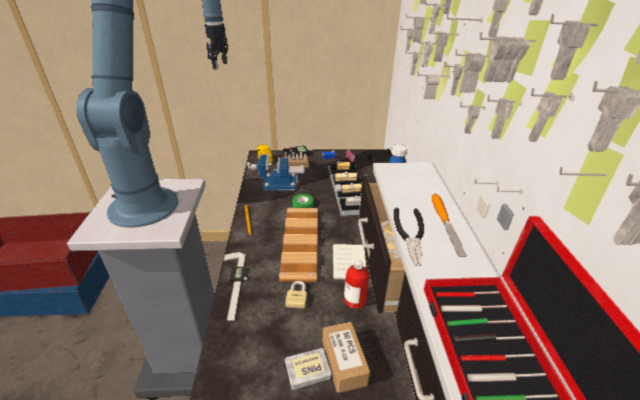

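The padlock lies at the rack's right end (top 460,228) and the tape roll at its left (311,223), so the order is reversed. The cradles hold, from the left: half (230,160), two brass ones (262 and 291), nickel (320,153). Next I measure them.

```bash
cat > h.py <<'E'
import numpy as np,cv2
def ray(p,uv,z):
    uv=np.atleast_2d(uv).astype(float)
    d=np.c_[(uv[:,0]-p['cx'])/p['fx'],(uv[:,1]-p['cy'])/p['fy'],np.ones(len(uv))]@np.array(p['orientation']).T
    o=np.array(p['origin']);return o+d*((z-o[2])/d[:,2])[:,None]
E
python3 - <<'E'
from plant import imaging
from h import *
im=cv2.imread('pics/top0.png');p=imaging.camera_params('top')
hsv=cv2.cvtColor(im,cv2.COLOR_BGR2HSV)
a=cv2.resize(im[130:190,205:345],None,fx=5,fy=5,interpolation=cv2.INTER_CUBIC)
b=cv2.resize(im[195:255,300:480],None,fx=4,fy=4,interpolation=cv2.INTER_CUBIC)
c=np.zeros((540,720,3),np.uint8);c[:300,:700]=a;c[300:540]=b
cv2.imwrite('pics/crop1.png',c)
def rects(mask,off,z,mn):
    cs,_=cv2.findContours(mask,cv2.RETR_EXTERNAL,cv2.CHAIN_APPROX_NONE)
    for k in cs:
        if cv2.contourArea(k)<mn: continue
        w=ray(p,k.reshape(-1,2)+off,z)[:,:2]*1000
        r=cv2.minAreaRect(w.astype(np.float32));print(np.round(r[0],1),np.round(r[1],1),round(r[2],1))
print('rack');m=cv2.inRange(hsv[195:255,320:450],(5,50,90),(25,200,255));m=cv2.morphologyEx(m,cv2.MORPH_CLOSE,np.ones((5,5)));rects(m,(320,195),.016,300)
print('cyl');m=cv2.inRange(hsv[138:182,220:332],(0,0,105),(180,255,255));rects(m,(220,138),.039,40)
E
```

```text
rack
[ 479.4 -184.2] [309.1 140.6] 89.4
cyl
[627.3 179.2] [42.6 14. ] 0.1
[629.  106.7] [71.4 17. ] 2.2
[645.4 -31.6] [64.6 17.5] 2.5
[634.   46.1] [ 98.  214.2] 3.7
```

View pics/crop1.png

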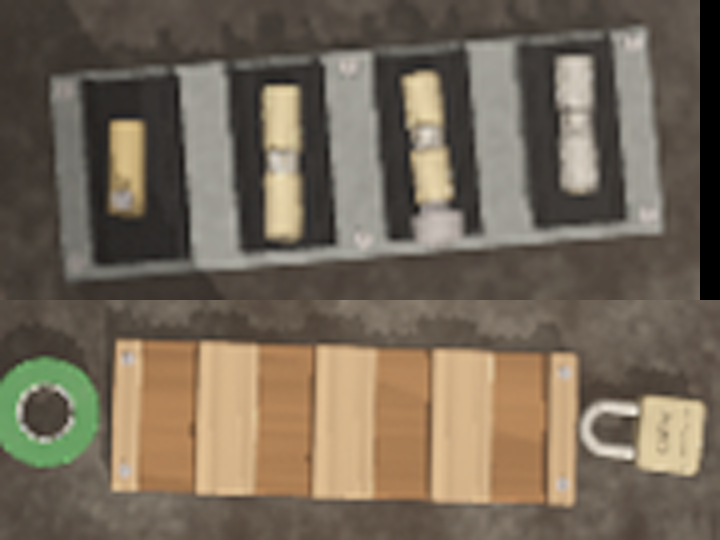

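The left-to-right order is half, brass, knob (knob end towards the robot), nickel. I now get poses for each cylinder, the cradle tray and the rack.

Run:
```python
from plant import imaging
from h import *
im=cv2.imread('pics/top0.png');p=imaging.camera_params('top')
A=lambda q:np.array(q,float)/5+[205,130]-.4
B=lambda q:(np.array(q,float)-[0,300])/4+[300,195]-.375
def yaw(a,b): d=a-b;return round(np.degrees(np.arctan2(d[1],d[0])),2)
c=ray(p,B([(115,340),(577,352),(573,505),(111,492)]),.018)*1000
print('rack',c[:,:2].round(1),c.mean(0).round(1),'yaw',yaw(c[0],c[1])-90,yaw(c[3],c[2])-90,'L',np.linalg.norm(c[0]-c[1]),np.linalg.norm(c[1]-c[2]))
t=np.radians((yaw(c[0],c[1])+yaw(c[3],c[2]))/2-90);R=np.array([[np.cos(t),-np.sin(t)],[np.sin(t),np.cos(t)]])
for y in(105,35,-35,-105):print(' ch',y,(c.mean(0)[:2]+R@[0,y]).round(1))
c=ray(p,B([(580,430),(702,440)]),.008)*1000;print('padlock',c.round(1))
c=ray(p,A([(50,75),(645,28),(663,232),(68,280)]),.022)*1000
print('tray',c[:,:2].round(1),c.mean(0).round(1),'yaw',yaw(c[0],c[1])-90,yaw(c[3],c[2])-90)
hsv=cv2.cvtColor(im,cv2.COLOR_BGR2HSV)
for n,(x0,y0,x1,y1) in dict(half=(100,110,155,225),brass=(250,70,312,250),knob=(395,60,465,250),nickel=(545,40,610,205)).items():
    a,b=A([(x0,y0),(x1,y1)]).round().astype(int)
    sub=hsv[a[1]:b[1]+1,a[0]:b[0]+1]
    sub=cv2.resize(im[a[1]:b[1]+1,a[0]:b[0]+1],None,fx=8,fy=8,interpolation=cv2.INTER_CUBIC)
    g=sub.max(2);th,m=cv2.threshold(g,0,255,cv2.THRESH_OTSU)
    k=max(cv2.findContours(m,0,1)[0],key=cv2.contourArea).reshape(-1,2)
    w=ray(p,(k+.5)/8-.5+a,.039)[:,:2]*1000
    r=cv2.boxPoints(cv2.minAreaRect(w.astype(np.float32)));e=[r[1]-r[0],r[2]-r[1]];e.sort(key=np.linalg.norm)
    l=e[1]*np.sign(e[1][0]);print(n,r.mean(0).round(1),[round(float(np.linalg.norm(v)),1) for v in e],'yaw',round(float(np.degrees(np.arctan2(l[1],l[0]))),1),'th',th)
```

```text
rack [[ 528.1  -50.2]
 [ 517.8 -325.9]
 [ 426.9 -320.9]
 [ 438.   -46.7]] [ 477.7 -185.9   18. ] yaw -2.1500000000000057 -2.319999999999993 L 275.85972232812975 90.97057943479403
 ch 105 [481.8 -81. ]
 ch 35 [ 479.1 -150.9]
 ch -35 [ 476.3 -220.9]
 ch -105 [ 473.6 -290.8]
padlock [[ 471.2 -329.1    8. ]
 [ 464.3 -402.5    8. ]]
tray [[674.4 219.6]
 [694.3 -64.7]
 [595.9 -72. ]
 [576.1 210.7]] [635.2  73.4  22. ] yaw 4.0 4.019999999999996
half [627.6 179.3] [15.8, 44.0] yaw 0.1 th 115.0
brass [628.8 106.7] [17.4, 72.9] yaw 1.4 th 130.0
knob [628.   36.5] [34.8, 86.5] yaw -0.5 th 124.0
nickel [645.4 -31.3] [17.7, 65.4] yaw 2.2 th 124.0
```

```bash
python3 -m pendant '[{"xyz":[50,-60,0],"angular":[0,0,2],"grip":0},{"xyz":[150,-180,0],"angular":[0,0,8],"grip":0},{"xyz":[230,-280,0],"angular":[0,0,12],"grip":0},{"xyz":[300,-360,0],"angular":[0,0,14],"grip":0},{"xyz":[458,-555,0],"angular":[0,0,16],"grip":0},{"xyz":[458,-555,0],"angular":[0,0,16],"grip":0},{"xyz":[458,-555,0],"angular":[0,0,16],"grip":0},{"xyz":[458,-555,0],"angular":[0,0,16],"grip":0},{"xyz":[458,-555,0],"angular":[0,0,16],"grip":0},{"xyz":[458,-555,0],"angular":[0,0,16],"grip":0},{"xyz":[458,-555,0],"angular":[0,0,16],"grip":0},{"xyz":[458,-555,0],"angular":[0,0,16],"grip":0},{"xyz":[458,-555,-40],"angular":[0,0,16],"grip":0},{"xyz":[458,-555,-40],"angular":[0,0,16],"grip":0},{"xyz":[458,-555,-40],"angular":[0,0,16],"grip":0},{"xyz":[458,-555,-40],"angular":[0,0,16],"grip":0},{"xyz":[458,-555,-40],"angular":[0,0,16],"grip":0},{"xyz":[458,-555,-40],"angular":[0,0,16],"grip":0}]' 40
python3 - <<'E'
from plant import get_state, imaging
import cv2,json
p=imaging.camera_params('wrist');im=imaging.read_camera('wrist');cv2.imwrite('pics/w1.png',im[:,:,::-1])
json.dump({k:(v.tolist() if hasattr(v,'tolist') else v) for k,v in p.items()},open('w1.json','w'));s=get_state();print(s['time'],s['eef_pos'],s['orientation'],s['finger_gap'],s['q'])
E
```

```text
time: 1.95
eef_pos: [0.6149, 0.0777, 0.2023]
orientation: [[-0.999, -0.037, -0.001], [-0.037, 0.999, 0.001], [0.001, 0.001, -1.0]]
ft_force: [-0.3, -0.2, 0.3]
finger_gap: 0.0426
gripper_force: 0.0
2.0 [0.61495111 0.07811004 0.20253733] [[-9.99284891e-01 -3.78112540e-02 -1.21744216e-04]
 [-3.78113928e-02  9.99283801e-01  1.47768176e-03]
 [ 6.57840230e-05  1.48122838e-03 -9.99998901e-01]] 0.04266223698395057 [-0.52420918  0.38193472  0.4134963   1.72782361 -0.17348751  1.06765169
  1.55537513]
```

View pics/w1.png

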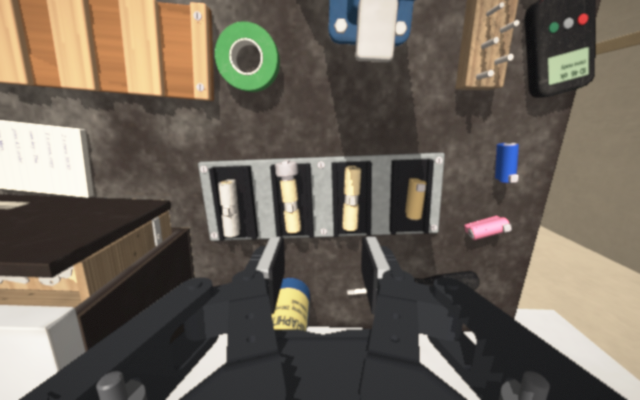

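The wrist view shows all four cylinders from the far side: nickel (229,208), knob (290,205), brass (352,200), half (416,199). I refine their poses from it.

Run:
```python
import json
from h import *
p=json.load(open('w1.json'));im=cv2.imread('pics/w1.png')
for n,(x0,y0,x1,y1) in dict(half=(401,170,432,228),brass=(337,160,367,240),knob=(276,158,304,242),knobbody=(276,177,304,242),nickel=(213,170,243,242)).items():
    sub=cv2.resize(im[y0:y1,x0:x1],None,fx=8,fy=8,interpolation=cv2.INTER_CUBIC)
    g=sub.max(2);th,m=cv2.threshold(g,0,255,cv2.THRESH_OTSU)
    k=max(cv2.findContours(m,0,1)[0],key=cv2.contourArea).reshape(-1,2)
    w=ray(p,(k+.5)/8-.5+[x0,y0],.039)[:,:2]*1000
    r=cv2.boxPoints(cv2.minAreaRect(w.astype(np.float32)));e=[r[1]-r[0],r[2]-r[1]];e.sort(key=np.linalg.norm)
    l=e[1]*np.sign(e[1][0]);print(n,r.mean(0).round(1),[round(float(np.linalg.norm(v)),1) for v in e],'yaw',round(float(np.degrees(np.arctan2(l[1],l[0]))),1),'th',th)
q=np.array([(201,162),(443,153),(437,232),(211,241)]);c=ray(p,q,.022)*1000;print('tray',c[:,:2].round(1),c.mean(0).round(1))
pt=json.loads('null')
from plant import imaging
pt=imaging.camera_params('top');print('knob top-view',(ray(pt,np.array([(420,72),(428,136),(436,200)])/5+[204.6,129.6],.039)*1000).round(1))
```

```text
half [624.1 179.6] [18.4, 47.1] yaw 0.0 th 96.0
brass [627.  108.5] [17.1, 73.6] yaw 1.0 th 136.0
knob [625.7  40.7] [29.5, 86.2] yaw -0.6 th 136.0
knobbody [636.   41.8] [17.1, 65.6] yaw 6.6 th 140.0
nickel [642.8 -26.9] [18.0, 68.0] yaw 1.4 th 130.0
tray [[594.2 -60.1]
 [574.2 209.6]
 [668.5 217.1]
 [690.3 -56. ]] [631.8  77.6  22. ]
knob top-view [[670.8  41.8  39. ]
 [640.5  38.3  39. ]
 [610.2  34.8  39. ]]
```

```bash
python3 -m pendant '[{"xyz":[10,104,-60],"angular":[0,0,-2],"grip":0},{"xyz":[10,104,-60],"angular":[0,0,-2],"grip":0},{"xyz":[10,104,-60],"angular":[0,0,-2],"grip":0},{"xyz":[10,104,-90],"angular":[0,0,-2],"grip":0},{"xyz":[10,104,-120],"angular":[0,0,-2],"grip":0},{"xyz":[10,104,-140],"angular":[0,0,-2],"grip":0},{"xyz":[10,104,-140],"angular":[0,0,-2],"grip":0},{"xyz":[10,104,-140],"angular":[0,0,-2],"grip":0},{"xyz":[10,104,-140],"angular":[0,0,-2],"grip":0},{"xyz":[10,104,-140],"angular":[0,0,-2],"grip":0}]' 40
python3 - <<'E'
from plant import get_state, imaging
import cv2,json
p=imaging.camera_params('wrist');im=imaging.read_camera('wrist');cv2.imwrite('pics/w2.png',im[:,:,::-1])
json.dump({k:(v.tolist() if hasattr(v,'tolist') else v) for k,v in p.items()},open('w2.json','w'));s=get_state();print(s['time'],s['eef_pos'],s['orientation'],s['finger_gap'])
E
```

```text
time: 3.0
eef_pos: [0.627, 0.1801, 0.0644]
orientation: [[-1.0, 0.0, 0.003], [0.0, 1.0, 0.001], [-0.003, 0.001, -1.0]]
ft_force: [0.4, 0.3, 0.1]
finger_gap: 0.0428
gripper_force: 0.0
3.05 [0.62677651 0.18001131 0.06412811] [[-9.99995698e-01  3.49031517e-04  2.91228216e-03]
 [ 3.52424620e-04  9.99999260e-01  1.16466936e-03]
 [-2.91187350e-03  1.16569071e-03 -9.99995081e-01]] 0.04274722189149421
```

View pics/w2.png

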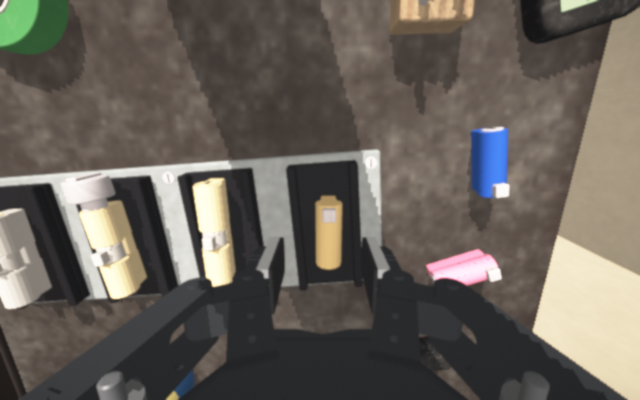

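The fingers straddle the half cylinder (328,235), and brass is at (214,232). A quick check before lowering.

Run:
```python
import json
from h import *
p=json.load(open('w2.json'))
for n,q in dict(half=[(329,206),(328,248)],halfbot_near=[(328,270)],brass=[(210,184),(219,258)],knob=[(92,210),(122,275)]).items(): print(n,(ray(p,q,.039)*1000).round(1)[:,:2].tolist())
```

```text
half [[605.0, 183.4], [632.1, 182.9]]
halfbot_near [[647.4, 183.0]]
brass [[591.7, 114.8], [638.9, 115.0]]
knob [[607.4, 43.1], [650.9, 52.0]]
```

```bash
python3 -m pendant '[{"xyz":[-1,2,-10],"angular":[0,0,0],"grip":0},{"xyz":[-1,2,-20],"angular":[0,0,0],"grip":0},{"xyz":[-1,2,-26],"angular":[0,0,0],"grip":0},{"xyz":[-1,2,-26],"angular":[0,0,0],"grip":0},{"xyz":[-1,2,-26],"angular":[0,0,0],"grip":-0.3},{"xyz":[-1,2,-26],"angular":[0,0,0],"grip":-0.5},{"xyz":[-1,2,-26],"angular":[0,0,0],"grip":-0.8},{"xyz":[-1,2,-26],"angular":[0,0,0],"grip":-1},{"xyz":[-1,2,-26],"angular":[0,0,0],"grip":-1},{"xyz":[-1,2,-26],"angular":[0,0,0],"grip":-1},{"xyz":[-1,2,-26],"angular":[0,0,0],"grip":-1},{"xyz":[-1,2,-26],"angular":[0,0,0],"grip":-1},{"xyz":[-1,2,-26],"angular":[0,0,0],"grip":-1}]' 40
```

```text
time: 4.35
eef_pos: [0.625, 0.1817, 0.0367]
orientation: [[-1.0, 0.0, 0.001], [0.0, 1.0, 0.0], [-0.001, 0.0, -1.0]]
ft_force: [-0.2, 0.1, 3.1]
finger_gap: 0.015
gripper_force: 41.6
```

```bash
python3 -m pendant '[{"xyz":[0,0,10],"angular":[0,0,0],"grip":-1},{"xyz":[0,0,30],"angular":[0,0,0],"grip":-1},{"xyz":[0,0,70],"angular":[0,0,0],"grip":-1},{"xyz":[-10,-20,104],"angular":[0,0,0],"grip":-1},{"xyz":[-22,-60,104],"angular":[0,0,-2],"grip":-1},{"xyz":[-35,-100,104],"angular":[0,0,-2],"grip":-1},{"xyz":[-50,-145,104],"angular":[0,0,-2],"grip":-1},{"xyz":[-65,-190,104],"angular":[0,0,-2],"grip":-1},{"xyz":[-80,-235,104],"angular":[0,0,-2],"grip":-1},{"xyz":[-95,-280,104],"angular":[0,0,-2],"grip":-1},{"xyz":[-110,-325,104],"angular":[0,0,-2],"grip":-1},{"xyz":[-125,-370,104],"angular":[0,0,-2],"grip":-1},{"xyz":[-140,-415,104],"angular":[0,0,-2],"grip":-1},{"xyz":[-148,-450,104],"angular":[0,0,-2],"grip":-1},{"xyz":[-151,-473,104],"angular":[0,0,-2],"grip":-1},{"xyz":[-151,-473,104],"angular":[0,0,-2],"grip":-1},{"xyz":[-151,-473,104],"angular":[0,0,-2],"grip":-1},{"xyz":[-151,-473,104],"angular":[0,0,-2],"grip":-1}]' 40
python3 - <<'E'
from plant import get_state, imaging
import cv2,json
p=imaging.camera_params('wrist');im=imaging.read_camera('wrist');cv2.imwrite('pics/w3.png',im[:,:,::-1])
json.dump({k:(v.tolist() if hasattr(v,'tolist') else v) for k,v in p.items()},open('w3.json','w'));s=get_state();print(s['time'],s['eef_pos'],s['orientation'],s['finger_gap'])
E
```

```text
time: 6.15
eef_pos: [0.4738, -0.2894, 0.1399]
orientation: [[-0.999, 0.033, -0.001], [0.033, 0.999, 0.002], [0.001, 0.002, -1.0]]
ft_force: [0.4, 0.1, -0.5]
finger_gap: 0.0149
gripper_force: 41.2
6.2 [ 0.47399567 -0.28920146  0.13993618] [[-9.99476643e-01  3.23434198e-02 -5.86406856e-04]
 [ 3.23424755e-02  9.99475637e-01  1.55406070e-03]
 [ 6.36363003e-04  1.53428152e-03 -9.99998621e-01]] 0.015104983573891537
```

View pics/w3.png

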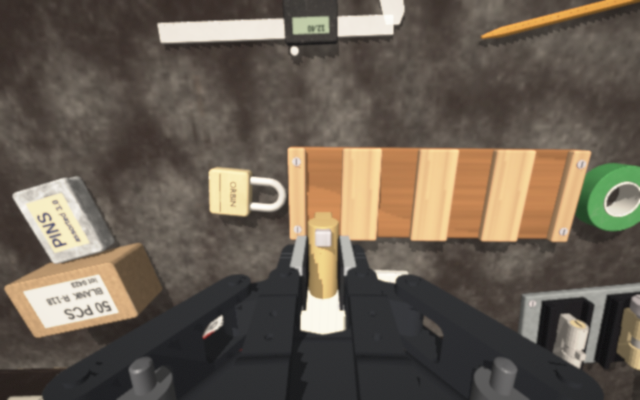

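The half cylinder is held (323,260); the rack corners lie at (288,148), (589,150), (570,242), (291,241).

Run:
```python
import json
from h import *
p=json.load(open('w3.json'))
c=ray(p,[(288,148),(589,150),(570,242),(291,241)],.018)*1000;c=c[:,:2]
print(c.round(1),c.mean(0).round(1)); m=c.mean(0)
d=(c[1]+c[2]-c[0]-c[3])/2;print('len',np.linalg.norm(d),'yaw',np.degrees(np.arctan2(d[1],d[0]))-90,np.linalg.norm(c[0]-c[3]));u=d/np.linalg.norm(d)
for y in(105,35,-35,-105):print(y,(m+u*y).round(1))
print('channel edges by ribs', (ray(p,[(306,195),(343,195),(381,195),(412,195),(456,195),(486,195)],.014)*1000).round(1)[:,:2].tolist())
print('cyl', (ray(p,[(323,220),(323,298),(309,270),(337,270)],.142)*1000).round(1).tolist())
```

```text
[[ 426.  -319.5]
 [ 436.8  -48.7]
 [ 527.   -46.6]
 [ 516.7 -322.7]] [ 476.6 -184.4]
len 273.61055703840617 yaw -2.2158838093404967 90.75934303151492
105 [480.7 -79.4]
35 [ 478.  -149.4]
-35 [ 475.3 -219.3]
-105 [ 472.6 -289.3]
channel edges by ribs [[471.2, -305.8], [472.4, -270.4], [473.6, -234.0], [474.6, -204.4], [476.0, -162.3], [477.0, -133.6]]
cyl [[450.5, -289.0, 142.0], [495.0, -290.5, 142.0], [477.9, -297.2, 142.0], [478.4, -282.6, 142.0]]
```

```bash
python3 -m pendant '[{"xyz":[0,0,-40],"angular":[0,0,0],"grip":-1},{"xyz":[0,0,-75],"angular":[0,0,0],"grip":-1},{"xyz":[0,0,-95],"angular":[0,0,0],"grip":-1},{"xyz":[0,0,-101],"angular":[0,0,0],"grip":-1},{"xyz":[0,0,-103],"angular":[0,0,0],"grip":-1},{"xyz":[0,0,-105],"angular":[0,0,0],"grip":-1},{"xyz":[0,0,-106],"angular":[0,0,0],"grip":-1},{"xyz":[0,0,-107],"angular":[0,0,0],"grip":-1},{"xyz":[0,0,-107],"angular":[0,0,0],"grip":-1},{"xyz":[0,0,-107],"angular":[0,0,0],"grip":-1}]' 40
```

```text
time: 7.2
eef_pos: [0.4738, -0.2916, 0.0337]
orientation: [[-0.999, 0.035, 0.001], [0.035, 0.999, -0.0], [-0.001, -0.0, -1.0]]
ft_force: [0.4, 0.5, -0.5]
finger_gap: 0.0146
gripper_force: 41.1
```

```bash
python3 -m pendant '[{"xyz":[0,1,-0.5],"angular":[0,0,0],"grip":-1},{"xyz":[0,1,-1],"angular":[0,0,0],"grip":-1},{"xyz":[0,1,-1.5],"angular":[0,0,0],"grip":-1},{"xyz":[0,1,-1.5],"angular":[0,0,0],"grip":-1},{"xyz":[0,1,-1.5],"angular":[0,0,0],"grip":-1}]' 40
```

```text
time: 7.7
eef_pos: [0.4736, -0.2903, 0.0327]
orientation: [[-0.999, 0.035, 0.0], [0.035, 0.999, 0.001], [-0.0, 0.001, -1.0]]
ft_force: [-2.6, 1.0, 6.9]
finger_gap: 0.0147
gripper_force: 42.1
```

```bash
python3 -m pendant '[{"xyz":[0,0,0],"angular":[0,0,0],"grip":-0.5},{"xyz":[0,0,0],"angular":[0,0,0],"grip":-0.2},{"xyz":[0,0,0],"angular":[0,0,0],"grip":0},{"xyz":[0,0,10],"angular":[0,0,0],"grip":0},{"xyz":[0,0,50],"angular":[0,0,0],"grip":0},{"xyz":[0,0,90],"angular":[0,0,0],"grip":0},{"xyz":[15,40,105],"angular":[0,0,1],"grip":0},{"xyz":[32,85,105],"angular":[0,0,2],"grip":0},{"xyz":[50,130,105],"angular":[0,0,3],"grip":0},{"xyz":[67,175,105],"angular":[0,0,3.4],"grip":0},{"xyz":[84,220,105],"angular":[0,0,3.4],"grip":0},{"xyz":[101,265,105],"angular":[0,0,3.4],"grip":0},{"xyz":[118,310,105],"angular":[0,0,3.4],"grip":0},{"xyz":[135,355,105],"angular":[0,0,3.4],"grip":0},{"xyz":[152,399,105],"angular":[0,0,3.4],"grip":0},{"xyz":[154,399,70],"angular":[0,0,3.4],"grip":0},{"xyz":[154,399,38],"angular":[0,0,3.4],"grip":0},{"xyz":[154,399,38],"angular":[0,0,3.4],"grip":0},{"xyz":[154,399,38],"angular":[0,0,3.4],"grip":0}]' 40
python3 - <<'E'
from plant import get_state, imaging
import cv2,json
p=imaging.camera_params('wrist');im=imaging.read_camera('wrist');t=imaging.read_camera('top')
o=cv2.resize(t[190:260,300:480],None,fx=3.55,fy=3.55);c=im.copy()[150:300];import numpy as np
cv2.imwrite('pics/w4.png',np.vstack([c,o[:,:639] if o.shape[1]>=640 and 0 else cv2.resize(o,(640,249))])[:,:,::-1])
json.dump({k:(v.tolist() if hasattr(v,'tolist') else v) for k,v in p.items()},open('w4.json','w'));s=get_state();print(s['time'],s['eef_pos'],s['orientation'],s['finger_gap'])
E
```

```text
time: 9.6
eef_pos: [0.6271, 0.1079, 0.0698]
orientation: [[-1.0, -0.023, -0.001], [-0.023, 1.0, -0.001], [0.001, -0.001, -1.0]]
ft_force: [0.7, 0.3, 0.5]
finger_gap: 0.0426
gripper_force: 0.0
9.7 [0.62916858 0.10795941 0.07199308] [[-9.99736632e-01 -2.26820644e-02  3.49152396e-03]
 [-2.26807308e-02  9.99742670e-01  4.21075137e-04]
 [-3.50017634e-03  3.41773924e-04 -9.99993816e-01]] 0.04290419295271478
```

View pics/w4.png

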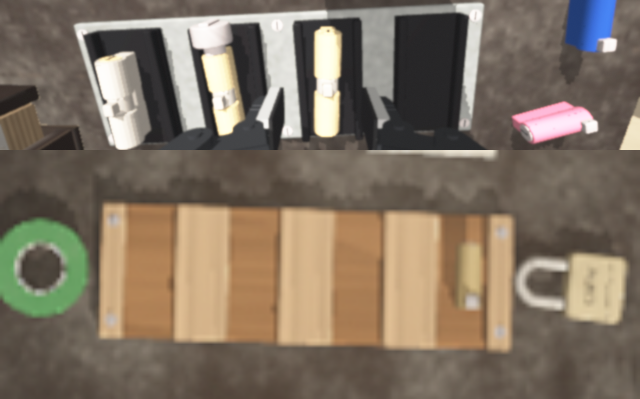

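The half cylinder sits in the channel next to the padlock; brass (327,85 in the upper part) is centred between the fingers.

```bash
python3 -m pendant '[{"xyz":[0,-1,-15],"angular":[0,0,0],"grip":0},{"xyz":[0,-1,-28],"angular":[0,0,0],"grip":0},{"xyz":[0,-1,-33.5],"angular":[0,0,0],"grip":0},{"xyz":[0,-1,-33.5],"angular":[0,0,0],"grip":0},{"xyz":[0,-1,-33.5],"angular":[0,0,0],"grip":-0.3},{"xyz":[0,-1,-33.5],"angular":[0,0,0],"grip":-0.5},{"xyz":[0,-1,-33.5],"angular":[0,0,0],"grip":-0.8},{"xyz":[0,-1,-33.5],"angular":[0,0,0],"grip":-1},{"xyz":[0,-1,-33.5],"angular":[0,0,0],"grip":-1},{"xyz":[0,-1,-33.5],"angular":[0,0,0],"grip":-1},{"xyz":[0,-1,-33.5],"angular":[0,0,0],"grip":-1},{"xyz":[0,-1,-33.5],"angular":[0,0,0],"grip":-1}]' 50
python3 - <<'E'
from plant import get_state, imaging
import cv2
im=imaging.read_camera('wrist');cv2.imwrite('pics/w5.png',im[130:330,150:500,::-1]);print(get_state()['eef_pos'])
E
```

```text
time: 10.9
eef_pos: [0.6281, 0.1079, 0.0369]
orientation: [[-1.0, -0.024, 0.001], [-0.024, 1.0, 0.001], [-0.001, 0.0, -1.0]]
ft_force: [-0.2, 0.7, 4.6]
finger_gap: 0.0151
gripper_force: 49.5
[0.6280925  0.10795022 0.03684831]
```

View pics/w5.png

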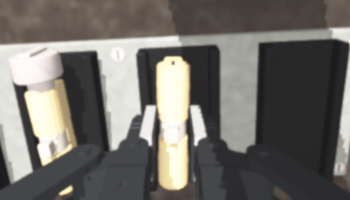

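Brass is gripped at its cam (172,132).

```bash
python3 -m pendant '[{"xyz":[0,0,10],"angular":[0,0,0],"grip":-1},{"xyz":[0,0,30],"angular":[0,0,0],"grip":-1},{"xyz":[0,0,70],"angular":[0,0,-1],"grip":-1},{"xyz":[-10,-20,84],"angular":[0,0,-2],"grip":-1},{"xyz":[-30,-60,84],"angular":[0,0,-3],"grip":-1},{"xyz":[-50,-105,84],"angular":[0,0,-3.4],"grip":-1},{"xyz":[-70,-150,84],"angular":[0,0,-3.4],"grip":-1},{"xyz":[-90,-193,84],"angular":[0,0,-3.4],"grip":-1},{"xyz":[-110,-235,84],"angular":[0,0,-3.4],"grip":-1},{"xyz":[-130,-278,84],"angular":[0,0,-3.4],"grip":-1},{"xyz":[-146,-315,84],"angular":[0,0,-3.4],"grip":-1},{"xyz":[-152,-328,84],"angular":[0,0,-3.4],"grip":-1},{"xyz":[-152,-328,84],"angular":[0,0,-3.4],"grip":-1},{"xyz":[-152,-328,50],"angular":[0,0,-3.4],"grip":-1},{"xyz":[-152,-328,20],"angular":[0,0,-3.4],"grip":-1},{"xyz":[-152,-328,6],"angular":[0,0,-3.4],"grip":-1},{"xyz":[-152,-328,2],"angular":[0,0,-3.4],"grip":-1},{"xyz":[-152,-328,-1],"angular":[0,0,-3.4],"grip":-1},{"xyz":[-152,-328,-2],"angular":[0,0,-3.4],"grip":-1},{"xyz":[-152,-328,-2],"angular":[0,0,-3.4],"grip":-1}]' 50; python3 -m pendant '[{"xyz":[0,0,-1],"angular":[0,0,0],"grip":-1},{"xyz":[0,0,-1.5],"angular":[0,0,0],"grip":-1},{"xyz":[0,0,-2],"angular":[0,0,0],"grip":-1},{"xyz":[0,0,-2.5],"angular":[0,0,0],"grip":-1},{"xyz":[0,0,-2.5],"angular":[0,0,0],"grip":-1}]' 50
```

```text
time: 12.95
eef_pos: [0.4766, -0.2206, 0.0353]
orientation: [[-0.999, 0.035, 0.002], [0.035, 0.999, -0.0], [-0.002, -0.0, -1.0]]
ft_force: [0.2, -0.6, -0.3]
finger_gap: 0.0152
gripper_force: 49.0
time: 13.45
eef_pos: [0.4758, -0.2205, 0.0328]
orientation: [[-0.999, 0.036, 0.0], [0.036, 0.999, 0.001], [-0.0, 0.001, -1.0]]
ft_force: [-2.3, 0.9, 5.7]
finger_gap: 0.0157
gripper_force: 49.9
```

```bash
python3 -m pendant '[{"xyz":[0,0,0],"angular":[0,0,0],"grip":-0.5},{"xyz":[0,0,0],"angular":[0,0,0],"grip":-0.2},{"xyz":[0,0,0],"angular":[0,0,0],"grip":0},{"xyz":[0,0,10],"angular":[0,0,0],"grip":0},{"xyz":[0,0,50],"angular":[0,0,0],"grip":0},{"xyz":[0,0,85],"angular":[0,0,2],"grip":0},{"xyz":[24,40,90],"angular":[0,0,5],"grip":0},{"xyz":[50,80,90],"angular":[0,0,8.9],"grip":0},{"xyz":[76,122,90],"angular":[0,0,8.9],"grip":0},{"xyz":[102,164,90],"angular":[0,0,8.9],"grip":0},{"xyz":[128,206,90],"angular":[0,0,8.9],"grip":0},{"xyz":[150,245,90],"angular":[0,0,8.9],"grip":0},{"xyz":[162,260,90],"angular":[0,0,8.9],"grip":0},{"xyz":[162,260,60],"angular":[0,0,8.9],"grip":0},{"xyz":[162,260,38],"angular":[0,0,8.9],"grip":0},{"xyz":[162,260,38],"angular":[0,0,8.9],"grip":0},{"xyz":[162,260,38],"angular":[0,0,8.9],"grip":0}]' 50
python3 - <<'E'
from plant import get_state, imaging
import cv2,numpy as np
im=imaging.read_camera('wrist');t=imaging.read_camera('top')
o=cv2.resize(t[190:260,300:480],(640,249))
cv2.imwrite('pics/w6.png',np.vstack([im[150:300],o])[:,:,::-1]);s=get_state();print(s['time'],s['eef_pos'],s['orientation'],s['finger_gap'])
E
```

```text
time: 15.15
eef_pos: [0.6373, 0.0393, 0.07]
orientation: [[-0.993, -0.119, -0.001], [-0.119, 0.993, -0.001], [0.001, -0.0, -1.0]]
ft_force: [0.1, -0.1, 0.7]
finger_gap: 0.0426
gripper_force: 0.0
15.25 [0.63876996 0.03919672 0.0715394 ] [[-9.92882666e-01 -1.19063349e-01  2.81609608e-03]
 [-1.19063599e-01  9.92886627e-01  7.92432451e-05]
 [-2.80549911e-03 -2.56615291e-04 -9.99996032e-01]] 0.04243211283391081
```

View pics/w6.png

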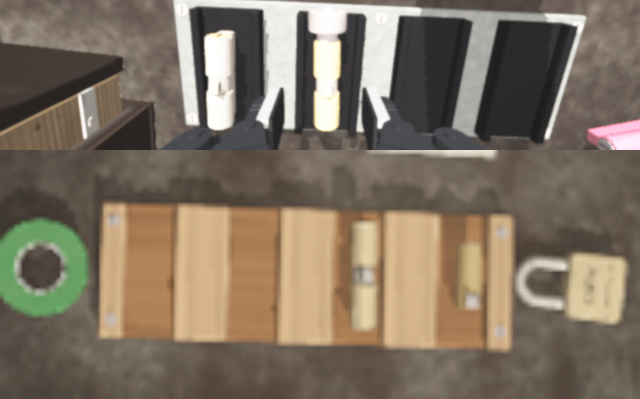

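Brass sits well in the second channel (363,275). The knob cylinder (326,80) is aligned between the fingers, its cam at about row 75, so I grip it here.

```bash
python3 -m pendant '[{"xyz":[0,0,-15],"angular":[0,0,0],"grip":0},{"xyz":[0,0,-28],"angular":[0,0,0],"grip":0},{"xyz":[0,0,-33.5],"angular":[0,0,0],"grip":0},{"xyz":[0,0,-33.5],"angular":[0,0,0],"grip":0},{"xyz":[0,0,-33.5],"angular":[0,0,0],"grip":-0.3},{"xyz":[0,0,-33.5],"angular":[0,0,0],"grip":-0.5},{"xyz":[0,0,-33.5],"angular":[0,0,0],"grip":-0.8},{"xyz":[0,0,-33.5],"angular":[0,0,0],"grip":-1},{"xyz":[0,0,-33.5],"angular":[0,0,0],"grip":-1},{"xyz":[0,0,-33.5],"angular":[0,0,0],"grip":-1},{"xyz":[0,0,-33.5],"angular":[0,0,0],"grip":-1},{"xyz":[0,0,-33.5],"angular":[0,0,0],"grip":-1}]' 60
python3 - <<'E'
from plant import get_state, imaging
import cv2
im=imaging.read_camera('wrist');cv2.imwrite('pics/w7.png',im[130:330,150:500,::-1]);print(get_state()['eef_pos'])
E
```

```text
time: 16.45
eef_pos: [0.638, 0.04, 0.0369]
orientation: [[-0.993, -0.12, 0.001], [-0.12, 0.993, 0.001], [-0.001, 0.001, -1.0]]
ft_force: [-2.0, 1.1, 5.3]
finger_gap: 0.0146
gripper_force: 59.2
[0.63801318 0.04001567 0.03692465]
```

View pics/w7.png

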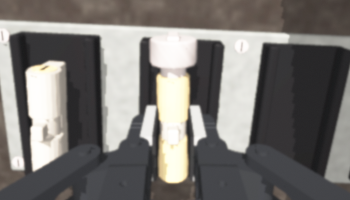

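The knob cylinder is gripped at its cam (174,132), like brass before.

```bash
python3 -m pendant '[{"xyz":[0,0,10],"angular":[0,0,0],"grip":-1},{"xyz":[0,0,30],"angular":[0,0,0],"grip":-1},{"xyz":[0,0,70],"angular":[0,0,-2],"grip":-1},{"xyz":[-15,-18,84],"angular":[0,0,-4],"grip":-1},{"xyz":[-43,-51,84],"angular":[0,0,-6],"grip":-1},{"xyz":[-73,-87,84],"angular":[0,0,-8],"grip":-1},{"xyz":[-103,-123,84],"angular":[0,0,-8.9],"grip":-1},{"xyz":[-133,-159,84],"angular":[0,0,-8.9],"grip":-1},{"xyz":[-152,-182,84],"angular":[0,0,-8.9],"grip":-1},{"xyz":[-158,-190,84],"angular":[0,0,-8.9],"grip":-1},{"xyz":[-158,-190,84],"angular":[0,0,-8.9],"grip":-1},{"xyz":[-158,-190,50],"angular":[0,0,-8.9],"grip":-1},{"xyz":[-158,-190,20],"angular":[0,0,-8.9],"grip":-1},{"xyz":[-158,-190,6],"angular":[0,0,-8.9],"grip":-1},{"xyz":[-158,-190,2],"angular":[0,0,-8.9],"grip":-1},{"xyz":[-158,-190,-1],"angular":[0,0,-8.9],"grip":-1},{"xyz":[-158,-190,-2],"angular":[0,0,-8.9],"grip":-1},{"xyz":[-158,-190,-2],"angular":[0,0,-8.9],"grip":-1}]' 60; python3 -m pendant '[{"xyz":[0,0,-1],"angular":[0,0,0],"grip":-1},{"xyz":[0,0,-1.5],"angular":[0,0,0],"grip":-1},{"xyz":[0,0,-2],"angular":[0,0,0],"grip":-1},{"xyz":[0,0,-2.5],"angular":[0,0,0],"grip":-1},{"xyz":[0,0,-2.5],"angular":[0,0,0],"grip":-1}]' 60
```

```text
time: 18.3
eef_pos: [0.4807, -0.1505, 0.0352]
orientation: [[-0.999, 0.035, 0.002], [0.035, 0.999, -0.0], [-0.002, -0.0, -1.0]]
ft_force: [-0.8, -0.3, -2.2]
finger_gap: 0.0147
gripper_force: 58.9
time: 18.8
eef_pos: [0.4799, -0.1505, 0.0328]
orientation: [[-0.999, 0.036, 0.0], [0.036, 0.999, 0.001], [-0.0, 0.001, -1.0]]
ft_force: [-2.1, 1.0, 5.6]
finger_gap: 0.0149
gripper_force: 59.9
```

```bash
python3 -m pendant '[{"xyz":[0,0,0],"angular":[0,0,0],"grip":-0.5},{"xyz":[0,0,0],"angular":[0,0,0],"grip":-0.2},{"xyz":[0,0,0],"angular":[0,0,0],"grip":-0.1},{"xyz":[0,0,10],"angular":[0,0,0],"grip":-0.1},{"xyz":[0,0,50],"angular":[0,0,0],"grip":-0.1},{"xyz":[0,0,100],"angular":[0,0,0],"grip":-0.1},{"xyz":[30,50,130],"angular":[0,0,2],"grip":-0.1},{"xyz":[60,90,130],"angular":[0,0,4],"grip":-0.1},{"xyz":[90,121,130],"angular":[0,0,4],"grip":-0.1},{"xyz":[110,121,130],"angular":[0,0,4],"grip":-0.1},{"xyz":[110,121,130],"angular":[0,0,4],"grip":-0.1},{"xyz":[110,121,130],"angular":[0,0,4],"grip":-0.1}]' 60
python3 - <<'E'
from plant import get_state, imaging
import cv2,numpy as np,json
p=imaging.camera_params('wrist');im=imaging.read_camera('wrist');t=imaging.read_camera('top');cv2.imwrite('pics/t8.png',t[:,:,::-1])
json.dump({k:(v.tolist() if hasattr(v,'tolist') else v) for k,v in p.items()},open('w8.json','w'))
im0=cv2.imread('pics/top0.png')[:,:,::-1]
o=cv2.resize(im0[115:185,290:410],None,fx=4,fy=4);c=np.zeros((280,640,3),np.uint8);c[:,:480]=o
cv2.imwrite('pics/w8.png',np.vstack([im[:300],c])[:,:,::-1]);s=get_state();print(s['time'],s['eef_pos'],s['finger_gap'])
E
```

```text
time: 20.0
eef_pos: [0.5894, -0.0297, 0.162]
orientation: [[-0.999, -0.035, -0.001], [-0.035, 0.999, -0.001], [0.001, -0.001, -1.0]]
ft_force: [-0.4, 0.3, -0.1]
finger_gap: 0.0385
gripper_force: 0.0
20.1 [ 0.58812503 -0.03108116  0.16163401] 0.03831026398261999
```

View pics/w8.png

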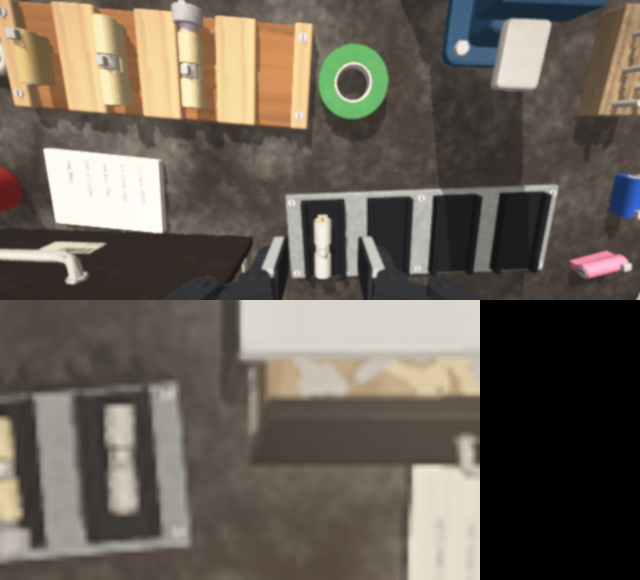

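Wrist view: three cylinders are in the rack in order; nickel is at (322,246). The open drawer's corner is at (253,238) here and about (354,141) in the top view, so I check its clearance.

Run:
```python
import json
from h import *
from plant import imaging
p=json.load(open('w8.json'));t=imaging.camera_params('top')
for z in(.05,.1,.15,.2):print(z,(ray(p,[(253,238)],z)*1000).round(),(ray(t,[(354.5,141),(352.5,155.5)],z)*1000).round().tolist())
print('nickel',(ray(p,[(321,216),(323,276),(322,246)],.039)*1000).round(1)[:,:2].tolist())
```

```text
0.05 [[628. -95.  50.]] [[674.0, -112.0, 50.0], [640.0, -107.0, 50.0]]
0.1 [[606. -82. 100.]] [[664.0, -109.0, 100.0], [632.0, -104.0, 100.0]]
0.15 [[583. -69. 150.]] [[655.0, -105.0, 150.0], [624.0, -100.0, 150.0]]
0.2 [[561. -57. 200.]] [[645.0, -101.0, 200.0], [616.0, -97.0, 200.0]]
nickel [[607.6, -31.6], [673.0, -27.4], [639.3, -29.5]]
```

```bash
python3 -m pendant '[{"xyz":[30,0,-20],"angular":[0,0,0.5],"grip":-0.1},{"xyz":[53,0,-50],"angular":[0,0,0.5],"grip":-0.1},{"xyz":[53,0,-80],"angular":[0,0,0.5],"grip":-0.1},{"xyz":[53,0,-100],"angular":[0,0,0.5],"grip":-0.1},{"xyz":[53,0,-118],"angular":[0,0,0.5],"grip":-0.1},{"xyz":[53,0,-125.5],"angular":[0,0,0.5],"grip":-0.1},{"xyz":[53,0,-125.5],"angular":[0,0,0.5],"grip":-0.1},{"xyz":[53,0,-125.5],"angular":[0,0,0.5],"grip":-0.1},{"xyz":[53,0,-125.5],"angular":[0,0,0.5],"grip":-0.3},{"xyz":[53,0,-125.5],"angular":[0,0,0.5],"grip":-0.5},{"xyz":[53,0,-125.5],"angular":[0,0,0.5],"grip":-0.8},{"xyz":[53,0,-125.5],"angular":[0,0,0.5],"grip":-1},{"xyz":[53,0,-125.5],"angular":[0,0,0.5],"grip":-1},{"xyz":[53,0,-125.5],"angular":[0,0,0.5],"grip":-1},{"xyz":[53,0,-125.5],"angular":[0,0,0.5],"grip":-1},{"xyz":[53,0,-125.5],"angular":[0,0,0.5],"grip":-1}]' 50
python3 - <<'E'
from plant import get_state, imaging
import cv2
im=imaging.read_camera('wrist');cv2.imwrite('pics/w9.png',im[130:330,150:500,::-1]);print(get_state()['eef_pos'])
E
```

```text
time: 21.7
eef_pos: [0.6435, -0.0292, 0.0376]
orientation: [[-0.999, -0.043, 0.002], [-0.043, 0.999, 0.0], [-0.002, 0.0, -1.0]]
ft_force: [-1.8, 0.2, 5.7]
finger_gap: 0.0155
gripper_force: 49.1
[ 0.64353992 -0.02918548  0.03766424]
```

View pics/w9.png

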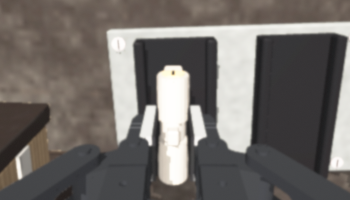

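Nickel is gripped at its cam (174,132).

```bash
python3 -m pendant '[{"xyz":[0,0,10],"angular":[0,0,0],"grip":-1},{"xyz":[0,0,30],"angular":[0,0,0],"grip":-1},{"xyz":[0,0,70],"angular":[0,0,-2],"grip":-1},{"xyz":[-20,-5,84],"angular":[0,0,-3],"grip":-1},{"xyz":[-60,-18,84],"angular":[0,0,-4.5],"grip":-1},{"xyz":[-105,-32,84],"angular":[0,0,-4.5],"grip":-1},{"xyz":[-145,-45,84],"angular":[0,0,-4.5],"grip":-1},{"xyz":[-162,-51,84],"angular":[0,0,-4.5],"grip":-1},{"xyz":[-162,-51,84],"angular":[0,0,-4.5],"grip":-1},{"xyz":[-162,-51,50],"angular":[0,0,-4.5],"grip":-1},{"xyz":[-162,-51,20],"angular":[0,0,-4.5],"grip":-1},{"xyz":[-162,-51,7],"angular":[0,0,-4.5],"grip":-1},{"xyz":[-162,-51,3],"angular":[0,0,-4.5],"grip":-1},{"xyz":[-162,-51,0],"angular":[0,0,-4.5],"grip":-1},{"xyz":[-162,-51,-1],"angular":[0,0,-4.5],"grip":-1},{"xyz":[-162,-51,-2],"angular":[0,0,-4.5],"grip":-1},{"xyz":[-162,-51,-2],"angular":[0,0,-4.5],"grip":-1}]' 50; python3 -m pendant '[{"xyz":[0,0,-0.5],"angular":[0,0,0],"grip":-1},{"xyz":[0,0,-1],"angular":[0,0,0],"grip":-1},{"xyz":[0,0,-1.5],"angular":[0,0,0],"grip":-1},{"xyz":[0,0,-2],"angular":[0,0,0],"grip":-1},{"xyz":[0,0,-2],"angular":[0,0,0],"grip":-1}]' 50
```

```text
time: 23.45
eef_pos: [0.4813, -0.0804, 0.035]
orientation: [[-0.999, 0.035, 0.002], [0.035, 0.999, 0.0], [-0.002, 0.0, -1.0]]
ft_force: [0.4, 0.6, -2.6]
finger_gap: 0.0153
gripper_force: 49.2
time: 23.95
eef_pos: [0.4808, -0.0803, 0.0335]
orientation: [[-0.999, 0.035, -0.0], [0.035, 0.999, 0.001], [0.0, 0.001, -1.0]]
ft_force: [-3.2, 0.9, 9.0]
finger_gap: 0.0152
gripper_force: 50.5
```

Contact. I release, rise and move the camera back for a final look.

```bash
python3 -m pendant '[{"xyz":[0,0,0],"angular":[0,0,0],"grip":-0.5},{"xyz":[0,0,0],"angular":[0,0,0],"grip":-0.2},{"xyz":[0,0,0],"angular":[0,0,0],"grip":0},{"xyz":[0,0,10],"angular":[0,0,0],"grip":0},{"xyz":[0,0,50],"angular":[0,0,0],"grip":0},{"xyz":[0,0,100],"angular":[0,0,0],"grip":0},{"xyz":[30,-50,150],"angular":[0,0,0],"grip":0},{"xyz":[50,-100,150],"angular":[0,0,0],"grip":0},{"xyz":[50,-100,150],"angular":[0,0,0],"grip":0},{"xyz":[50,-100,150],"angular":[0,0,0],"grip":0},{"xyz":[50,-100,150],"angular":[0,0,0],"grip":0},{"xyz":[50,-100,150],"angular":[0,0,0],"grip":0}]' 50
python3 - <<'E'
from plant import get_state, imaging
import cv2,numpy as np
from h import ray
p=imaging.camera_params('wrist');im=imaging.read_camera('wrist');cv2.imwrite('pics/w10.png',im[:,:,::-1])
E
```

```text
time: 25.15
eef_pos: [0.5297, -0.1786, 0.1815]
orientation: [[-0.999, 0.034, -0.002], [0.034, 0.999, 0.002], [0.002, 0.001, -1.0]]
ft_force: [-0.2, 0.7, -0.4]
finger_gap: 0.0428
gripper_force: 0.0
```

View pics/w10.png

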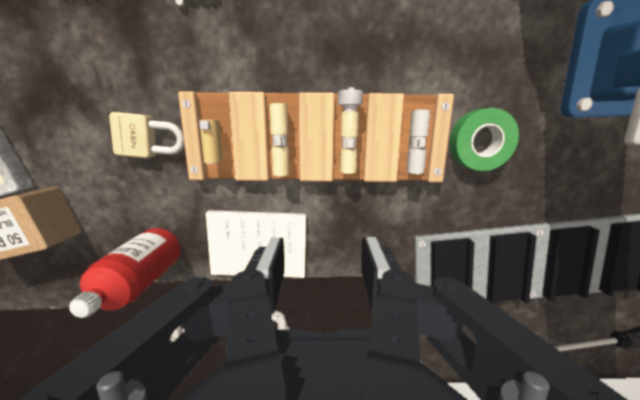

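All four are upright in their channels, from the padlock: half (211,141), brass (279,140), knob (349,135), nickel (419,142). The gripper is clear of everything.

```bash
python3 -c "
from plant import bot
print(bot.close_job())"
```

```text
the job is handed in; nothing more can be done
None
```

All four cylinders stand upright in the rack in the order half, brass, knob, nickel from the padlock, released with the gripper clear, and the job was handed in at about 25 s on the robot's clock.

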